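Move the tally ring to the passed end of the test rail

TASK

The regulator has passed its leak test: slide the brass tally ring along the bent rail, round both corners, until it is up against the green stop, and leave it hanging there. The cream ring stays where it is at the red end.

Things in the scene. Friction and masses are not known exactly. Their poses are not given: they have to be found in the camera images.
- brass_ring_centre (a point): centre of the brass tally ring: outside 40 mm, hole 30 mm, 16 mm long, about 75 g. It hangs loose on the rail's straight leg at the red end, hole's top on the wire: centre 11 mm below the wire's centre line, 109 mm above the bench. Its y axis is the ring's axis, roughly along the wire. Its flanks are free to pinch from above, across the wire; the hole passes the corners even unturned.
- rail: fixed level steel wire, 8 mm thick, 120 mm above the bench (centre line). Origin: on the bench, mid-rail. In its frame (x, y, mm) it runs from the red post's face (-40, 190) straight to a corner (-40, 35), diagonally to a corner (40, -45), straight to the green post's face (40, -150); corners 45 degrees, slightly rounded. Posts 24 mm wide, 146 mm high, coloured on top; no supports between.
- green_home (a point): centre of the brass ring when it hangs against the green stop's face: rail frame (40, -142), 109 mm above the bench. Axes as the rail's.
- cream_ring_centre (a point): centre of the cream plastic ring, same size as the brass one, about 15 g, hanging near the red post on the same rail, at least 55 mm (centre to centre) behind the brass ring; it is to stay there.
Mind the look-alikes: they are no part of the job. What is shaped like the part that bears brass_ring_centre but purple is not meant.

How it is judged:
By the outcome, as a careful person would: the job done as asked, in the order asked, and still so for the second after the job is handed in, with the robot touching nothing.
It also fails if it takes over 43 s, if anything falls off the work surface, if the arm or the gripper's body presses on something with over 40 N, if the wrist force passes 120 N, or if a joint passes its speed limit or range.

ROBOT

A 7-joint arm with a two-finger parallel gripper is mounted at the origin on the work surface. World frame = base frame: x ahead of the robot, y to its left, z up, the work surface at z = 0. Lengths are in m, angles in rad, forces in N, time in s.
With the tool pointing down it reaches from about 0.35 to 0.9 m from the base axis. Payload 8.1 kg.
Tool frame: the origin (TCP) lies midway between the tips of the shut fingers; the grasp point (between the pads) lies 19 mm behind it; z points along the fingers, y is the line along which they close (so a half turn about z gives the same grasp; the last joint's range is limited). The gripper opens to 92 mm and grips with 3 to 60 N. Pads are 19 mm wide; open, the fingers measure 130 mm over their backs; the gripper's body (75 mm by 190 mm) begins 47 mm behind the grasp point.
Start: joints at [1.018, 0.434, 0.025, 1.573, -0.012, 1.134, -0.075], TCP at [0.272, -0.563, 0.227] pointing down, gripper open.
Joint ranges: [-2.62, 2.62], [-0.44, 2.09], [-1.27, 1.32], [0.08, 2.57], [-1.32, 4.46], [0.12, 2], [-2.74, 2.74]. Speed limits (rad/s): [2.22, 2.22, 3.01, 3.01, 3.14, 3.14, 3.14].

INTERFACE

Orientations are given as a rotation vector (axis times angle).
In Python, from cell import readout, get_image, calibration, ticket gives the robot as it stands. The module is installed in compiled form; this text tells all that it offers.
- The arm moves only by the tool move_arm, never from a script. Its argument "series" is a list of rows, each a list of 6 numbers: the shift along the world's x, y, z as a fraction of full scale, then the turn, a rotation vector about the world's x, y, z as a fraction of full scale. A call has 1 to 5 rows; each row is the pose to reach, as a shift and turn from the pose commanded when the call began; what a row does not reach only later rows make up. Full scale, the value 1, is 0.75 m for a shift and 60 degrees for a turn. A row lasts 1/10 s, in which the tool goes at most 50 mm and 8.59 degrees, less where a joint would pass 70% of its speed; a pose out of reach is approached as far as the arm can. A call with a number of a shift or a turn outside -1 to 1 is refused whole. A call with a gripper value outside its range is refused whole. "claw" is the opening, from -1 (shut) to 1 (fully open), so that 0 is half open, set as the call begins (left out, the last holds). The fingers move at their own pace and stop on an object; "squeeze" is the grip in N (left out, the last holds). Time passes only in rows, so rows that repeat a pose let the fingers close. It gives the time, the measured TCP pose, the force, the opening and the grip force at its end, in the units of the state.
- readout.observe(): the state, without advancing time (a new reading comes with each control period).
- get_image(name): name is "side" or "top" or "wrist"; returns (picture, depth): 384x512x3 uint8, red, green, blue; 384x512 float32, m along the optical axis (not along the pixel's ray), 0 where there is no reading.
- calibration(name): a dict with "fx", "fy", "cx", "cy" (pixels), "view" (4x4, takes a point from world to camera coordinates); the wrist camera has in their place "mount" (4x4, takes a point from camera to tool coordinates, whose origin is the TCP and whose axes are the flange's). Camera axes: x right, y down, z forward; pixel columns grow to the right and rows downward; lengths in m; the calibration is good to about 2 mm. A picture is of the moment at which its call begins: read the wrist's pose just before it. calibration takes no time and is no camera call.
- ticket.sign_off(): hands the job in; it is judged then, once.
The state is a dict: "clock": time; "joints": joint angles; "dq": joint speeds; "joint_efforts": joint torques, N m; "position": TCP position; "ee_rot": TCP orientation; "force": force on the tool from outside, world axes, zero at the start; "ft_torque": the same for the moment, N m; "width": opening from 0.0 (shut) to 1.0 (fully open); "gripper_force": force on a finger pad.
Only numpy, scipy, OpenCV 4.12 (cv2) and the standard library are available. Lean on these libraries where they do the work, as an engineer would, in place of code of your own. Each camera call takes 0.05 s, during which the arm holds its last target. There are 200 camera calls.

## Working session

There is one attempt and no reset: what is moved stays moved. The work goes in short steps, Python scripts to look and compute and a tool call to move; the robot and the scene stay as the last step left them, time stands still between calls to the robot, and variables do not carry over. Pictures are saved under pics/ and viewed, at most 10 in all, crops included, and the job is handed in when it is done.

Besides the shell and the picture viewer there is one more tool, called after "Call:" as name(argument=value, ...), one argument or row to a line, values as JSON. move_arm: Moves the arm, as the interface text tells. Shift numbers are shares of 0.75 m and turn numbers shares of 60 degrees, none past 1 either way. Its arguments: {"type":"object","properties":{"series":{"type":"array"},"claw":{"type":"number"},"squeeze":{"type":"number"}},"required":["series"]}

```bash
mkdir -p pics; python3 - <<'E'
from cell import readout,get_image,calibration
import cv2,numpy as np
s=readout.observe();print({k:np.round(s[k],3) for k in ('clock','position','ee_rot','width')})
for n in('side','top'):
    p,d=get_image(n);cv2.imwrite(f'pics/{n}0.png',p[:,:,::-1]);np.savez(f'{n}0.npz',p=p,d=d)
    c=calibration(n);print({k:np.round(v,3) for k,v in c.items()})
print(calibration('wrist'))
E
```

```text
{'clock': np.float64(0.0), 'position': array([ 0.271, -0.562,  0.226]), 'ee_rot': array([-3.061e+00, -7.000e-01,  1.000e-03]), 'width': np.float64(0.997)}
{'fx': np.float64(433.528), 'fy': np.float64(433.528), 'cx': np.float64(260.418), 'cy': np.float64(191.84), 'view': array([[ 0.905, -0.425, -0.004, -0.465],
       [-0.311, -0.656, -0.688,  0.267],
       [ 0.29 ,  0.624, -0.726,  0.592],
       [ 0.   ,  0.   ,  0.   ,  1.   ]])}
{'fx': np.float64(350.162), 'fy': np.float64(350.162), 'cx': np.float64(253.665), 'cy': np.float64(190.115), 'view': array([[ 0.007, -0.999,  0.044,  0.008],
       [-0.99 , -0.013, -0.143,  0.556],
       [ 0.144, -0.043, -0.989,  0.646],
       [ 0.   ,  0.   ,  0.   ,  1.   ]])}
{'fx': 340.18887153055795, 'fy': 340.18887153055795, 'cx': 253.395391268646, 'cy': 188.4340961147078, 'mount': array([[ 7.66986604e-04, -9.64770898e-01, -2.63090340e-01,
         7.08491528e-02],
       [ 9.99999566e-01,  8.78865846e-04, -3.07567051e-04,
        -1.43424052e-03],
       [ 5.27952854e-04, -2.63089990e-01,  9.64771153e-01,
        -1.58303134e-01],
       [ 0.00000000e+00,  0.00000000e+00,  0.00000000e+00,
         1.00000000e+00]])}
```

View pics/side0.png

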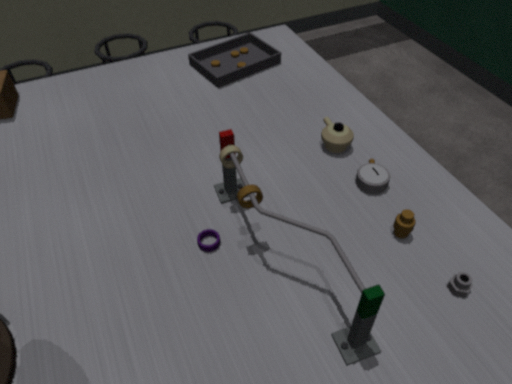

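View pics/top0.png

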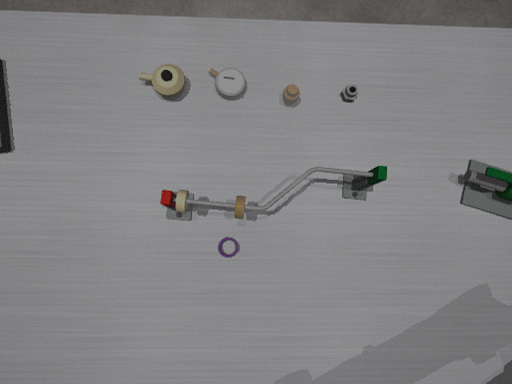

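Side: brass ring at (250,195), cream ring (231,155) by the red post (227,137), green post (371,297). Top: brass (240,207), cream (182,201), red post (167,198), green post (381,173), rail corners about (266,208) and (315,169).
Could be mistaken for the brass ring: cream ring (182,201), purple ring (228,247) on the bench, tan bottle (291,94). By the description I choose the one at (240,207), and check it in a crop.

```bash
cat > h.py <<'E'
import numpy as np,cv2
from cell import calibration
def plane(n,uv,z):
    c=calibration(n);V=np.array(c['view']);R,t=V[:3,:3],V[:3,3]
    r=R.T@np.array([(uv[0]-c['cx'])/c['fx'],(uv[1]-c['cy'])/c['fy'],1]);o=-R.T@t
    return o+r*(z-o[2])/r[2]
def proj(n,P):
    c=calibration(n);V=np.array(c['view']);q=V[:3,:3]@P+V[:3,3]
    return np.array([c['fx']*q[0]/q[2]+c['cx'],c['fy']*q[1]/q[2]+c['cy']])
def cloud(n,d):
    c=calibration(n);V=np.array(c['view']);v,u=np.indices(d.shape)
    q=np.stack([(u-c['cx'])/c['fx']*d,(v-c['cy'])/c['fy']*d,d],-1)
    return (q-V[:3,3])@V[:3,:3]
E
python3 - <<'E'
from h import *
a=np.load('top0.npz');p,d=a['p'],a['d'];W=cloud('top',d)
hsv=cv2.cvtColor(p,cv2.COLOR_RGB2HSV)
v,u=np.indices(d.shape);box=(u>150)&(u<400)&(v>155)&(v<225)
ok=box&(d>0)
wire=ok&(W[...,2]>.112)&(W[...,2]<.132)
post=ok&(W[...,2]>.138)&(W[...,2]<.152)
S=hsv[...,1]
red=post&(S>150)&((hsv[...,0]<8)|(hsv[...,0]>172));grn=post&(S>120)&(abs(hsv[...,0]-65)<20)
for n,m in(('red',red),('grn',grn)):print(n,m.sum(),W[m].mean(0).round(4))
r=W[red].mean(0)[:2];g=W[grn].mean(0)[:2]
# rail model: post centres at (-40,202),(40,-162)
M=np.array([[-.04,.202],[.04,-.162]]);
dm=M[0]-M[1];dw=r-g
th=np.arctan2(dw[1],dw[0])-np.arctan2(dm[1],dm[0]);print('len',np.linalg.norm(dm),np.linalg.norm(dw))
# refine with wire points
from scipy.optimize import least_squares
wm=wire&(S<60);P=W[wm][:,:2];print('wire',len(P),W[wm][:,2].mean())
K=np.array([[-.04,.19],[-.04,.035],[.04,-.045],[.04,-.15]])
R=lambda t:np.array([[np.cos(t),-np.sin(t)],[np.sin(t),np.cos(t)]])
c0=(r+g)/2-R(th)@M.mean(0)
def dist(P):
    D=[]
    for a,b in zip(K[:-1],K[1:]):
        s=np.clip(((P-a)@(b-a))/((b-a)@(b-a)),0,1)[:,None];D.append(np.linalg.norm(P-a-s*(b-a),axis=1))
    return np.min(D,0)
f=lambda x:np.r_[dist((P-x[:2])@R(x[2])),(( np.array([r,g])-x[:2])@R(x[2])-M).ravel()*3]
s=least_squares(f,[*c0,th],loss='soft_l1',f_scale=.003);print('init',c0,th,'fit',s.x,'med',np.median(dist((P-s.x[:2])@R(s.x[2]))))
t=s.x
print('corners',[ (t[:2]+R(t[2])@k).round(4).tolist() for k in K],'home',t[:2]+R(t[2])@[.04,-.142])
for n,uv in(('brass',(240,207)),('cream',(182,201))):
    w=plane('top',uv,.125)[:2];print(n,w,'rail',(w-t[:2])@R(t[2]))
for n,uv in(('brass',(250,196)),('cream',(231,155))):
    w=plane('side',uv,.109)[:2];print(n,w,'rail',(w-t[:2])@R(t[2]))
crop=lambda n,q,y0,y1,x0,x1:cv2.resize(q[y0:y1,x0:x1,::-1],(400,500),interpolation=cv2.INTER_CUBIC)
q=np.load('side0.npz')['p'].copy()
top=p.copy()
for k in K:
    uv=proj('top',np.r_[t[:2]+R(t[2])@k,.12]);cv2.circle(top,tuple(uv.round().astype(int)),1,(255,0,255),-1)
cv2.imwrite('pics/crop1.png',np.vstack([cv2.resize(top[150:260,150:400,::-1],(750,330)),cv2.resize(q[120:260,180:400,::-1],(424,270))if 0 else cv2.copyMakeBorder(cv2.resize(q[120:260,180:400,::-1],(424,270)),0,0,0,326,0)]))
E
```

```text
red 141 [0.526  0.1609 0.1455]
grn 127 [ 0.5734 -0.1985  0.1452]
len 0.37268753668455296 0.36255078039076977
wire 1035 0.12311357734039612
init [ 0.54799923 -0.03874217] -0.08531681815733871 fit [ 0.54765375 -0.03827038 -0.09367998] med 0.0021428521789008323
corners [[0.5256, 0.1546], [0.5111, 0.0003], [0.5833, -0.0868], [0.5734, -0.1914]] home [ 0.57419525 -0.18338947]
brass [0.51397777 0.04006698] rail [-0.04085623  0.07484372]
cream [0.52303682 0.13818145] rail [-0.04101483  0.17337539]
brass [0.51487088 0.03908941] rail [-0.0398756   0.07395398]
cream [0.52495363 0.1420212 ] rail [-0.03946561  0.17737761]
```

View pics/crop1.png

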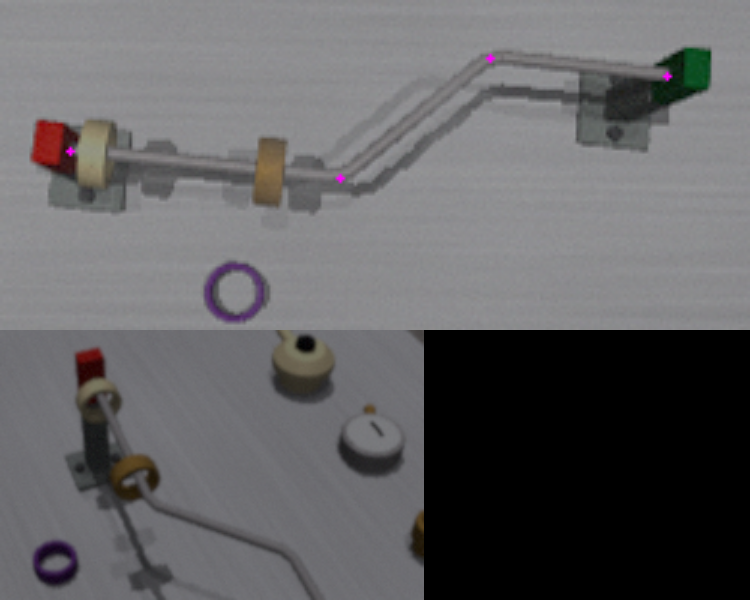

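The overlay shows that the rail fit matches the wire and that (240,207) is the brass-coloured ring hanging on the wire. Cream sits at the red post and purple lies on the bench. Brass is at about (0.514, 0.040). Moving above it.

Call:
move_arm(
  series=[
    [0.324,0.803,-0.02,0,0,0.98],
    [0.324,0.803,-0.02,0,0,0.98],
    [0.324,0.803,-0.02,0,0,0.98],
    [0.324,0.803,-0.02,0,0,0.98],
    [0.324,0.803,-0.02,0,0,0.98],
  ],
  claw=1,
  squeeze=12,
)

```text
clock: 0.6
position: [0.3654, -0.3291, 0.2208]
ee_rot: [-2.588, -1.781, 0.0]
force: [1.0, -0.8, -0.1]
width: 1.001
gripper_force: 0.0
```

Call:
move_arm(
  series=[
    [0.196,0.488,-0.014,0,0,0.26],
    [0.196,0.488,-0.014,0,0,0.26],
    [0.196,0.488,-0.014,0,0,0.26],
    [0.196,0.488,-0.014,0,0,0.26],
    [0.196,0.488,-0.014,0,0,0.26],
  ],
)

```text
clock: 1.1
position: [0.4585, -0.0974, 0.2142]
ee_rot: [2.329, 2.108, -0.0]
force: [1.8, -0.8, -0.5]
width: 0.997
gripper_force: 0.0
```

Call:
move_arm(
  series=[
    [0.074,0.183,-0.006,0,0,0],
    [0.074,0.183,-0.006,0,0,0],
    [0.074,0.183,-0.006,0,0,0],
    [0.074,0.183,-0.006,0,0,0],
    [0.074,0.183,-0.006,0,0,0],
  ],
)

```text
clock: 1.6
position: [0.5136, 0.0392, 0.2093]
ee_rot: [-2.325, -2.112, 0.001]
force: [-0.3, -0.4, 0.4]
width: 1.0
gripper_force: 0.0
```

```bash
python3 - <<'E'
from cell import readout,get_image,calibration
import cv2,numpy as np
from scipy.spatial.transform import Rotation as Ro
s=readout.observe();p,d=get_image('wrist');print(s['position'],s['ee_rot'],s['joints'])
cv2.imwrite('pics/w1.png',p[:,:,::-1])
c=calibration('wrist');M=np.array(c['mount']);R=Ro.from_rotvec(s['ee_rot']).as_matrix()
v,u=np.indices(d.shape);q=np.stack([(u-c['cx'])/c['fx']*d,(v-c['cy'])/c['fy']*d,d],-1)
W=(q@M[:3,:3].T+M[:3,3])@R.T+s['position']
np.savez('w1.npz',p=p,d=d,W=W)
hsv=cv2.cvtColor(p,cv2.COLOR_RGB2HSV)
m=(d>0)&(W[...,2]>.09)&(W[...,2]<.14)&(np.hypot(W[...,0]-.514,W[...,1]-.04)<.05)
b=m&(hsv[...,1]>90);P=W[b];print(len(P),P.mean(0),np.percentile(P,[2,50,98],axis=0).round(4))
print(hsv[b].mean(0))
top=P[P[:,2]>.122][:,:2]
print('rect',cv2.minAreaRect((P[:,:2]*1000).astype(np.float32)))
wm=(d>0)&(abs(W[...,2]-.122)<.006)&(hsv[...,1]<60)&(W[...,1]>0.0)&(W[...,1]<.13)&(abs(W[...,0]-.515)<.03)
Q=W[wm];print(len(Q),np.polyfit(Q[:,1]-.04,Q[:,0],1),Q[:,2].mean())
E
```

```text
[0.51362693 0.03921247 0.2093097 ] [-2.32461159e+00 -2.11197649e+00  1.09249556e-03] [ 0.20382032  0.32084621 -0.48774583  1.82965529  0.17233213  1.03398407
 -0.44727471]
1279 [0.51471758 0.04399862 0.12020581] [[0.497  0.035  0.0945]
 [0.5146 0.0447 0.1247]
 [0.5324 0.0516 0.1292]]
[ 19.72087568 205.50273651 111.55121188]
rect ((514.8140869140625, 41.782188415527344), (17.813140869140625, 38.15724182128906), 84.92649841308594)
1648 [0.08477854 0.51476334] 0.12354415011804917
```

View pics/w1.png

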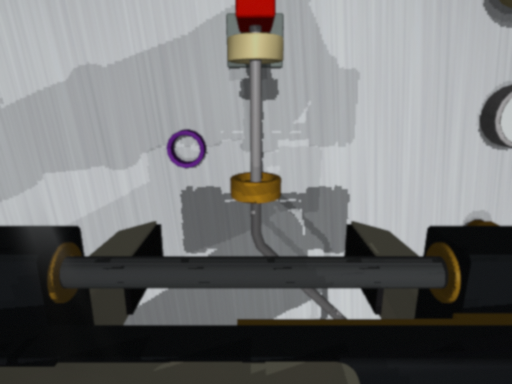

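The wrist view confirms the brass ring at (255,187), square to the fingers, with cream far behind at (255,48). Descending and closing.

Call:
move_arm(
  series=[
    [0.0015,0.005,-0.05,0,0,0],
    [0.0015,0.005,-0.1,0,0,0],
    [0.0015,0.005,-0.157,0,0,0],
    [0.0015,0.005,-0.157,0,0,0],
    [0.0015,0.005,-0.157,0,0,0],
  ],
  claw=0.3,
)

```text
clock: 2.15
position: [0.5146, 0.0405, 0.0925]
ee_rot: [-2.33, -2.107, 0.003]
force: [0.7, 0.5, 0.9]
width: 0.663
gripper_force: 0.0
```

Call:
move_arm(
  series=[
    [0,0,0,0,0,0],
    [0,0,0,0,0,0],
    [0,0,0,0,0,0],
    [0,0,0,0,0,0],
    [0,0,0,0,0,0],
  ],
  claw=-1,
  squeeze=12,
)

```text
clock: 2.65
position: [0.5158, 0.0418, 0.0933]
ee_rot: [2.327, 2.108, 0.002]
force: [-0.9, -0.5, 8.3]
width: 0.422
gripper_force: 12.0
```

Call:
move_arm(
  series=[
    [0,0,0.009,0,0,0],
    [-0.0015,-0.017,0.009,0,0,0],
    [-0.003,-0.035,0.009,0,0,0.12],
    [-0.0036,-0.044,0.009,0,0,0.24],
    [-0.0045,-0.055,0.009,0,0,0.37],
  ],
)

```text
clock: 3.15
position: [0.5113, -0.0009, 0.0988]
ee_rot: [1.873, 2.522, -0.001]
force: [-0.1, -0.1, -1.7]
width: 0.423
gripper_force: 12.0
```

Call:
move_arm(
  series=[
    [0.0068,-0.0082,0,0,0,0.13],
    [0.0136,-0.0164,0,0,0,0.26],
    [0.0272,-0.0328,0,0,0,0.38],
    [0.0485,-0.0585,0,0,0,0.38],
    [0.0723,-0.0873,0,0,0,0.38],
  ],
)

```text
clock: 3.65
position: [0.5656, -0.0664, 0.0987]
ee_rot: [-1.343, -2.839, 0.001]
force: [-0.1, 0.1, -1.0]
width: 0.419
gripper_force: 12.0
```

Call:
move_arm(
  series=[
    [0.0094,-0.0113,0,0,0,0],
    [0.0165,-0.0192,0,0,0,-0.12],
    [0.02,-0.0232,0,0,0,-0.24],
    [0.0236,-0.0272,0,0,0,-0.37],
    [0.0226,-0.0378,0,0,0,-0.5],
  ],
)

```text
clock: 4.15
position: [0.5825, -0.0927, 0.0987]
ee_rot: [-2.038, -2.39, -0.001]
force: [0.2, 0.4, -0.4]
width: 0.427
gripper_force: 12.0
```

Call:
move_arm(
  series=[
    [-0.0013,-0.0133,0,0,0,-0.12],
    [-0.0025,-0.0265,0,0,0,-0.24],
    [-0.005,-0.053,0,0,0,-0.24],
    [-0.0075,-0.08,0,0,0,-0.24],
    [-0.0098,-0.103,0,0,0,-0.24],
  ],
)

```text
clock: 4.65
position: [0.5746, -0.1717, 0.0987]
ee_rot: [-2.317, -2.121, 0.001]
force: [0.4, 0.9, -1.4]
width: 0.426
gripper_force: 12.0
```

```bash
python3 - <<'E'
from cell import get_image
import cv2,numpy as np
p,_=get_image('side');q,_=get_image('top')
a=cv2.resize(p[210:370,280:440,::-1],(400,400),interpolation=2);b=cv2.resize(q[120:220,310:410,::-1],(400,400),interpolation=2)
cv2.imwrite('pics/c2.png',np.hstack([a,b]))
E
```

```text
(no output)
```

View pics/c2.png

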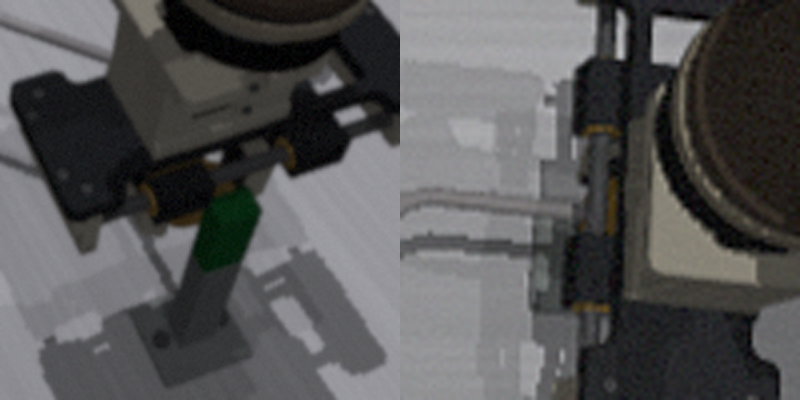

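The ring is between the fingers just short of the green post, with the fingers astride it. Creeping to contact.

Call:
move_arm(
  series=[
    [-0.0005,-0.005,-0.004,0,0,0],
    [-0.001,-0.009,-0.005,0,0,0],
    [-0.0012,-0.0115,-0.005,0,0,0],
    [-0.0013,-0.013,-0.005,0,0,0],
    [-0.0013,-0.013,-0.005,0,0,0],
  ],
)

```text
clock: 5.25
position: [0.5746, -0.18, 0.0951]
ee_rot: [2.317, 2.122, 0.0]
force: [-0.2, 0.3, -1.1]
width: 0.424
gripper_force: 12.0
```

Call:
move_arm(
  series=[
    [-0.0001,-0.001,0,0,0,0],
    [-0.0002,-0.002,0,0,0,0],
    [-0.0003,-0.003,0,0,0,0],
    [-0.0003,-0.003,0,0,0,0],
  ],
)

```text
clock: 5.65
position: [0.5742, -0.1827, 0.0951]
ee_rot: [2.317, 2.121, -0.0]
force: [0.1, 0.1, -1.3]
width: 0.421
gripper_force: 12.0
```

Call:
move_arm(
  series=[
    [-0.0001,-0.0013,0,0,0,0],
    [-0.0003,-0.0026,0,0,0,0],
    [-0.0003,-0.0026,0,0,0,0],
  ],
)

```text
clock: 5.95
position: [0.5743, -0.1828, 0.0951]
ee_rot: [-2.315, -2.122, -0.002]
force: [-0.1, 5.0, -0.5]
width: 0.424
gripper_force: 12.0
```

Call:
move_arm(
  series=[
    [-0.0001,-0.0013,0,0,0,0],
    [-0.0003,-0.0026,0,0,0,0],
    [-0.0003,-0.0026,0,0,0,0],
  ],
)

```text
clock: 6.25
position: [0.5742, -0.1828, 0.0951]
ee_rot: [-2.313, -2.122, -0.004]
force: [0.6, 10.1, -0.3]
width: 0.423
gripper_force: 12.0
```

Contact with the stop: 10 N in y at -0.1828, against a predicted -0.1834. Easing the push, lowering the ring onto the wire, then opening gently.

Call:
move_arm(
  series=[
    [0,0.001,-0.002,0,0,0],
    [0,0.0033,-0.003,0,0,0],
    [0,0.0033,-0.003,0,0,0],
    [0,0.0033,-0.003,0,0,0],
  ],
)

```text
clock: 6.65
position: [0.5746, -0.1828, 0.0935]
ee_rot: [2.316, 2.122, 0.003]
force: [0.1, 5.1, 5.4]
width: 0.423
gripper_force: 12.0
```

Call:
move_arm(
  series=[
    [0,0,0,0,0,0],
    [0,0,0,0,0,0],
    [0,0,0,0,0,0],
    [0,0,0,0,0,0],
    [0,0,0,0,0,0],
  ],
  claw=0.3,
)

```text
clock: 7.15
position: [0.5737, -0.1842, 0.0927]
ee_rot: [-2.318, -2.121, 0.0]
force: [0.1, -0.6, 0.7]
width: 0.652
gripper_force: 0.0
```

Call:
move_arm(
  series=[
    [0,0,0.02,0,0,0],
    [0,0,0.06,0,0,0],
    [0,0,0.12,0,0,0],
    [0,0,0.18,0,0,0],
    [0,0,0.2,0,0,0],
  ],
)

```text
clock: 7.65
position: [0.576, -0.1838, 0.2492]
ee_rot: [2.312, 2.117, 0.007]
force: [1.2, -0.7, 0.5]
width: 0.649
gripper_force: 0.0
```

Call:
move_arm(
  series=[
    [-0.06,0,0,0,0,0],
    [-0.12,0,0,0,0,0],
    [-0.18,0,0,0,0,0],
    [-0.22,0,0,0,0,0],
    [-0.22,0,0,0,0,0],
  ],
)

```text
clock: 8.15
position: [0.4051, -0.1843, 0.2439]
ee_rot: [2.319, 2.118, -0.004]
force: [0.5, -0.4, 0.2]
width: 0.65
gripper_force: 0.0
```

```bash
python3 - <<'E'
from cell import get_image
from h import *
p,_=get_image('side');q,d=get_image('top')
a=cv2.resize(p[120:370,190:440,::-1],(400,400),interpolation=2);b=cv2.resize(q[120:220,310:410,::-1],(400,400),interpolation=2)
cv2.imwrite('pics/c3.png',np.hstack([a,b]))
W=cloud('top',d);h=cv2.cvtColor(q,cv2.COLOR_RGB2HSV)
m=(d>0)&(h[...,1]>100)&(abs(h[...,0].astype(int)-18)<8)&(np.hypot(W[...,0]-.574,W[...,1]+.183)<.05)
print(m.sum(),np.percentile(W[m],[2,50,98],axis=0).round(4))
E
```

```text
263 [[ 0.5568 -0.1913  0.0928]
 [ 0.5723 -0.1812  0.1231]
 [ 0.5921 -0.1743  0.1292]]
```

View pics/c3.png

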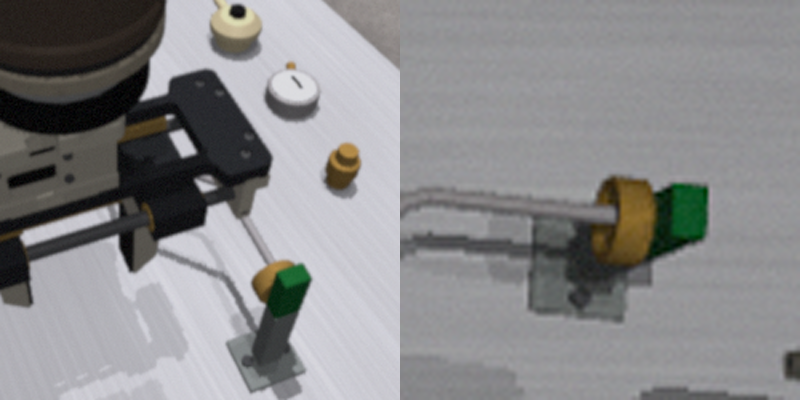

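The brass ring hangs on the wire right against the green post: it spans y -0.191 to -0.174, and the post face is at -0.191. The gripper is clear. Handing in.

```bash
python3 -c "
from cell import ticket;print(ticket.sign_off())"
```

```text
the job is handed in; nothing more can be done
None
```

The brass ring is hanging up against the green stop and the gripper is clear of it; the cream ring was never touched, and I handed the job in at about 8 s.

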